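# Hold the scanner's lid open at 60 degrees on its pull-out tray

### The arm

A 6-joint arm with a two-finger parallel gripper is mounted at the origin on the work surface. World frame = base frame: x ahead of the robot, y to its left, z up, the work surface at z = 0. Lengths are in m, angles in rad, forces in N, time in s.
With the tool pointing down it reaches from about 0.35 to 0.8 m from the base axis. Payload 7.3 kg.
Tool frame: the origin (TCP) lies between the finger pads; the fingertips stand 25 mm ahead of it and the grasp point (between the pads) lies 6 mm ahead of it (r.tip_extent is the distance from the TCP to the fingertips, in m); z points along the fingers, y is the direction in which the jaws open and shut (so a half turn about z gives the same grasp; the last joint's range is limited). The gripper opens to 85 mm and grips with 20 to 120 N. Pads are 22 mm wide; open, the fingers measure 114 mm over their backs; the gripper's body (76 mm by 85 mm) begins 54 mm behind the grasp point. The pads swing forward as they close: fully open they stand 13 mm farther back than shut.
Start: joints at [1.059, 0.342, 1.524, -0, 1.275, -0.146], TCP at [0.188, 0.49, 0.256] pointing down, gripper open.
Joint ranges: [-2.53, 2.53], [-0.77, 2.02], [0.04, 2.7], [-1, 4.14], [0.28, 2.66], [-3.11, 3.11]. Speed limits (rad/s): [2.57, 2.57, 3.14, 3.14, 3.14, 3.14].

### API

Orientations are given as a unit quaternion [x, y, z, w].
In Python, from workcell import r, command_gripper, optics gives the robot as it stands. The module is installed in compiled form; this text tells all that it offers. Calls block until the motion is done:
- r.reach(position, orientation): joint-space move of the TCP to a pose.
- r.move_straight(position, orientation=None, speed=0.15, max_force=None): straight line of the TCP; orientation=None keeps the orientation; speed is the mean speed in m/s. With max_force (N) it stops when the force on the tool has changed by that much, and returns True; else False.
- r.movej(angles): joint-space move.
- command_gripper(opening, force=None): finger opening in m; force is the grip in N (None keeps the last); returns when the fingers have stopped.
- r.hold(seconds).
- r.solve_ik(position, orientation): joint angles nearest the present ones, or None.
- r.read_state(): the state.
- optics.get_image(name): name is "scene" or "top" or "wrist"; returns (picture, depth): 384x512x3 uint8, red, green, blue; 384x512 float32, m along the optical axis (not along the pixel's ray), 0 where there is no reading.
- optics.camera_model(name): a dict with "K" (3x3 intrinsics, pixels), "k1" (the pictures are not rectified: a ray, as slopes to the right and down, at radius r is drawn at 1 + k1 r^2 times it, then the intrinsics apply), "R" (3x3) and "t" (3): a world point X has camera coordinates R X + t; the wrist camera has in their place "tool_from_camera" (4x4, takes a point from camera to tool coordinates, whose origin is the TCP and whose axes are the flange's). Camera axes: x right, y down, z forward; pixel columns grow to the right and rows downward; lengths in m; the calibration is good to about 2 mm. A picture is of the moment at which its call begins: read the wrist's pose just before it. camera_model takes no time and is no camera call.
A pose or a line that the arm cannot do raises r.PlanningError and nothing moves.
- r.finish_job(): hands the job in, once; it reports no verdict.
The state is a dict: "time_s": time; "joint_positions": joint angles; "dq": joint speeds; "tau": joint torques, N m; "eef_pos": TCP position; "eef_rot": TCP orientation; "contact_force": force on the tool from outside, world axes, zero at the start; "torque": the same for the moment, N m; "grip_width": finger opening in m.
Only numpy, scipy, OpenCV 4.12 (cv2) and the standard library are available. Lean on these libraries where they do the work, as an engineer would, in place of code of your own. Each camera call takes 0.05 s, during which the arm holds its last target.

### The job

Pull the wooden tray with the flatbed scanner out of the desk riser until it is at its stop. Only then raise the scanner's lid to 60 degrees from closed and keep holding it there: the lid falls shut when let go, and a colleague needs both hands to lay a print on the glass, so your program finishes while still holding the lid up. Leave the tray fully out and the mug, mouse and remote control where they are.

Things in the scene. Friction and masses are not known exactly. Their poses are not given: they have to be found in the camera images.
- tray (a joint): Travel of the wooden pull-out tray (340 wide, top 43 mm above the desk) under a fixed wooden desk riser (420 wide, 300 deep, 143 high, front open to the robot), m: 0 = in, 0.130 = at its outward stop. Stiff (4 N), stays where left. It carries the scanner; until it is out, the riser's board covers the back of the scanner's lid, so the lid must not be lifted.
- tray_handle (a point): Middle of the steel bar handle on the tray's front: round bar 12 mm thick, 130 long along y, level, 35.5 mm above the desk; 34 mm clear gap behind it to the tray's edge, open above. Axes: x points back into the riser (away from the robot), so the tray pulls out along -x; y to the left, z up. With the tray in, the riser's front edge is 178 mm along +x from it; out, 308 mm.
- lid: Grey lid, 193 x 288 x 14 mm, 0.3 to 0.65 kg, of the black flatbed scanner on the tray. In the middle of its front edge a pull tab sticks out 40 mm in the lid's plane: 26 wide (along y), 10 thick, free all round. Origin: grip point in the tab, mid width and thickness, 25 mm out from the lid's edge; closed, it is 96 mm above the desk, 53 over the tray. Axes: as point lid_mid.
- lid_mid (a point): Middle of the lid's plate. Axes: closed, those of tray_handle; opening turns it about y, -x (hinge to tab) rising; open 60 degrees = z tilted 60 degrees from vertical; ends at 83. It falls shut from any angle. The hinge line, along y at the scanner's back, is 207 mm from the lid's origin along the lid's +x and 7 mm along -z (85.5 and 7 from lid_mid), 89 mm above the desk.
- remote: Grey remote control lying loose on the desk left of the tray, 175 x 46 x 20 mm; leave alone. Origin under its centre.
- mouse: Black computer mouse, loose on the desk right of the tray, 105 x 60 x 34 mm; leave alone. Origin under its centre.
- mug: White mug, loose on the desk right of the tray, 80 across, 92 mm high; leave alone. Origin under its centre.

How it is judged:
By the outcome, as a careful person would: the job done as asked, in the order asked, and still so for the second after the job is handed in, while the arm keeps its last pose, push and grip.
It also fails if it takes over 51 s, if anything falls off the work surface, if the arm or the gripper's body presses on something with over 40 N, if the wrist force passes 120 N, or if a joint passes its speed limit or range.

## Working session

There is one attempt and no reset: what is moved stays moved. The work goes in short steps, each a Python script; the robot and the scene stay as the last script left them, time stands still between calls to the robot, and variables do not carry over. Pictures are saved under pics/ and viewed, and the job is handed in when it is done.

```bash
mkdir -p pics
python3 - <<'E'
from workcell import r, command_gripper, optics
import cv2
for n in ("scene","top"):
    p,d=optics.get_image(n); cv2.imwrite(f"pics/{n}0.png",p[:,:,::-1]); m=optics.camera_model(n); print(n,m)
print(r.read_state())
print(optics.camera_model("wrist"))
E
```

```text
scene {'K': array([[409.24453752,   0.        , 250.5834511 ],
       [  0.        , 409.24453752, 190.59143138],
       [  0.        ,   0.        ,   1.        ]]), 'k1': 0.049246354823452396, 'R': array([[-0.66744075,  0.74466217,  0.00105115],
       [ 0.54044572,  0.48537166, -0.68726471],
       [-0.51229023, -0.45814038, -0.72640631]]), 't': array([ 0.42577166, -0.25310478,  1.38294239])}
top {'K': array([[419.97754012,   0.        , 262.40332107],
       [  0.        , 419.97754012, 187.56677621],
       [  0.        ,   0.        ,   1.        ]]), 'k1': -0.02924540789592607, 'R': array([[-0.01396784, -0.99972105, -0.01904506],
       [-0.99266714,  0.01615144, -0.11979599],
       [ 0.12007018,  0.01723212, -0.99261584]]), 't': array([0.01623684, 0.60667501, 1.11915189])}
{'time_s': 0.1, 'joint_positions': array([ 1.05898119e+00,  3.42649089e-01,  1.52491992e+00, -3.86852626e-06,
        1.27543459e+00, -1.46041806e-01]), 'dq': array([ 1.12041805e-03, -1.81832626e-03, -1.91247676e-03,  1.15384916e-03,
       -4.05544364e-05, -4.71550682e-04]), 'tau': array([ 2.10804810e-04,
[... 246 characters left out ...]
t_force': array([ 0.16914332, -0.07182174,  0.03192874]), 'torque': array([-0.02409204,  0.00601624,  0.0136203 ]), 'grip_width': 0.0853893634009748}
{'K': array([[305.36584391,   0.        , 255.97900998],
       [  0.        , 305.36584391, 191.72043271],
       [  0.        ,   0.        ,   1.        ]]), 'k1': -0.07656378034948742, 'tool_from_camera': array([[-4.04505612e-04, -9.65483390e-01, -2.60464316e-01,
         6.46635924e-02],
       [ 9.99999911e-01, -3.59740427e-04, -2.19539357e-04,
         2.45752689e-05],
       [ 1.18262059e-04, -2.60464381e-01,  9.65483450e-01,
        -1.17500457e-01],
       [ 0.00000000e+00,  0.00000000e+00,  0.00000000e+00,
         1.00000000e+00]])}
```

View pics/scene0.png

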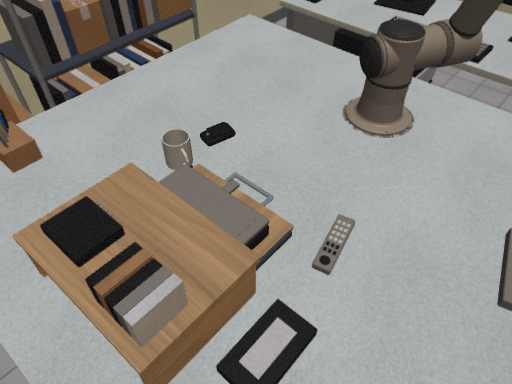

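View pics/top0.png

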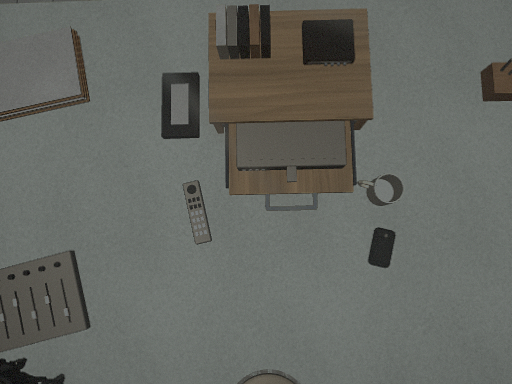

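The top view shows the handle bar at about (291,207), the lid tab at (292,174), the riser's front edge at row 121, the mug at (385,189), the mouse at (382,247) and the remote at (197,212). I'll localise these next.

```bash
cat > h.py <<'E'
from workcell import r, command_gripper, optics
import cv2, numpy as np
from scipy.spatial.transform import Rotation as Rot
def cam(n,pose=None):
    m=optics.camera_model(n)
    if n=="wrist":
        T=np.eye(4);T[:3,:3]=Rot.from_quat(pose[1]).as_matrix();T[:3,3]=pose[0]
        W=T@m["tool_from_camera"]
        return m["K"],m["k1"],W[:3,:3],W[:3,3]
    R=np.array(m["R"]);t=np.array(m["t"])
    return m["K"],m["k1"],R.T,-R.T@t
def rays(c,px):
    K,k1,R,o=c
    px=np.atleast_2d(np.asarray(px,float))
    y=(px-[K[0,2],K[1,2]])/[K[0,0],K[1,1]]
    x=y.copy()
    for _ in range(20): x=y/(1+k1*(x**2).sum(1,keepdims=True))
    return np.c_[x,np.ones(len(x))]
def onz(c,px,z):
    d=rays(c,px)@c[2].T
    return c[3]+d*((z-c[3][2])/d[:,2])[:,None]
def cloud(c,depth):
    v,u=np.mgrid[:depth.shape[0],:depth.shape[1]]
    d=rays(c,np.c_[u.ravel(),v.ravel()])
    P=(d*depth.ravel()[:,None])@c[2].T+c[3]
    return P.reshape(*depth.shape,3)
E
python3 - <<'E'
from h import *
p,d=optics.get_image("top"); c=cam("top")
P=cloud(c,d); np.save("P.npy",P)
np.set_printoptions(precision=4,suppress=True)
# region masks by height
X,Y,Z=P[...,0],P[...,1],P[...,2]
for n,(a,b,e,f) in dict(handle=(196,214,258,322),tray=(176,192,232,350),tab=(168,184,284,300),lid=(126,164,240,342),riser=(70,120,212,368)).items():
    z=Z[a:b,e:f]; print(n,np.percentile(z,[5,50,95]))
crop=cv2.resize(p[110:220,215:365],None,fx=5,fy=5,interpolation=cv2.INTER_CUBIC); cv2.imwrite("pics/c.png",crop[:,:,::-1])
print("mug",onz(c,[385,189],.09),"mouse",onz(c,[[382,229],[382,267]],.02),"remote",onz(c,[[190,182],[203,243]],.02))
E
```

```text
handle [-0.0031  0.0017  0.0434]
tray [0.0401 0.0438 0.0489]
tab [0.0409 0.0989 0.1042]
lid [0.1011 0.1046 0.1081]
riser [0.1403 0.1435 0.1468]
mug [[ 0.5914 -0.3144  0.09  ]] mouse [[ 0.4887 -0.3201  0.02  ]
 [ 0.3856 -0.3154  0.02  ]] remote [[0.6279 0.2105 0.02  ]
 [0.4575 0.1734 0.02  ]]
```

View pics/c.png

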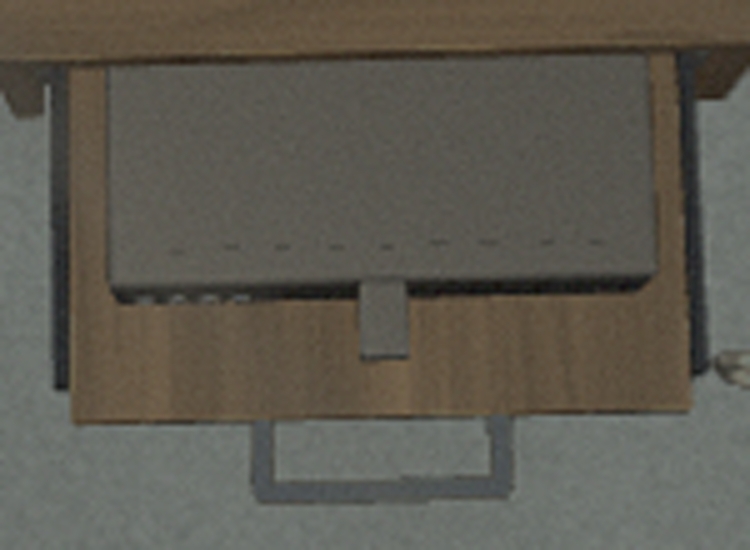

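The crop (5x) shows the tab spanning columns 359–409 and rows 280–358, and the bar at about row 490. Its y axis is nearly parallel to the image rows. I'll compute the poses and check IK.

Run:
```python
from h import *
np.set_printoptions(precision=4,suppress=True)
c=cam("top")
f=lambda u,v:[215+(u-2)/5,110+(v-2)/5]
h=onz(c,[f(255,492),f(512,488)],.0375); print("bar",h,h.mean(0))
tf=onz(c,[f(72,423),f(690,411)],.043); print("trayfront",tf)
le=onz(c,[f(108,280),f(656,268)],.103); print("lid edge",le)
tab=onz(c,[f(359,354),f(408,354),f(360,279),f(409,279)],.101); print("tab",tab)
for a in (h,tf,le): 
    dd=a[0]-a[1]; print(np.degrees(np.arctan2(-dd[0],dd[1])),np.linalg.norm(dd))
print("rail/mug", onz(c,[f(708,370)],.04),onz(c,[f(714,358),],.06))
P=np.load("P.npy")
m=(P[...,2]>.13)&(P[...,2]<.155)&(P[...,0]>.6);m[:,:200]=0;m[:,375:]=0
# riser front edge x per column
for u in (215,235,270,300,330,360):
    v=np.where(m[:,u])[0].max(); print(u,v,P[v,u])
```

```text
bar [[ 0.5503 -0.0009  0.0375]
 [ 0.5504 -0.1412  0.0375]] [ 0.5504 -0.0711  0.0375]
trayfront [[ 0.5893  0.0986  0.043 ]
 [ 0.5905 -0.2388  0.043 ]]
lid edge [[ 0.6577  0.0736  0.103 ]
 [ 0.6592 -0.2122  0.103 ]]
tab [[ 0.6168 -0.0567  0.101 ]
 [ 0.6164 -0.0822  0.101 ]
 [ 0.6563 -0.0581  0.101 ]
 [ 0.6559 -0.0836  0.101 ]]
0.003128225414037249 0.1403077352664434
0.1987308015997713 0.33737513725283297
0.2923162702675888 0.28576728349816016
rail/mug [[ 0.6132 -0.2501  0.04  ]] [[ 0.6171 -0.2494  0.06  ]]
215 122 [0.7662 0.1247 0.1372]
235 122 [0.7652 0.0732 0.1372]
270 121 [ 0.7659 -0.0165  0.1376]
300 120 [ 0.7666 -0.0931  0.1396]
330 120 [ 0.7665 -0.1703  0.1349]
360 119 [ 0.7689 -0.248   0.131 ]
```

```bash
cat >> h.py <<'E'
def Rz(tz,tx):
    tz=np.array(tz,float);tx=np.array(tx,float)
    return Rot.from_matrix(np.c_[tx,np.cross(tz,tx),tz]).as_quat()
def qlid(a): # pitch below horizontal, deg
    a=np.radians(a); return Rz([np.cos(a),0,-np.sin(a)],[np.sin(a),0,np.cos(a)])
def gp(th,hx,y,hz=.089,a0=45,g=.006):
    """TCP pose holding tab at lid angle th(deg)"""
    t=np.radians(th); p=np.array([hx-.207*np.cos(t)+.007*np.sin(t),y,hz+.207*np.sin(t)+.007*np.cos(t)])
    a=np.radians(a0+th); return p-g*np.array([np.cos(a),0,-np.sin(a)]),qlid(a0+th)
E
python3 - <<'E'
from h import *
np.set_printoptions(precision=2,suppress=True)
for tx in ([0,1,0],[0,-1,0]):
  for x in (.55,.458): print(tx,x,r.solve_ik([x,-.071,.0415],Rz([0,0,-1],tx)))
for a0 in range(0,91,10):
    print(a0,[r.solve_ik(*gp(t,.7475,-.071,a0=a0)) is not None for t in range(0,64,6)])
for a0 in (30,40,50):
  for t in (0,60):print(a0,t,r.solve_ik(*gp(t,.7475,-.071,a0=a0)))
E
```

```text
[0, 1, 0] 0.55 [-0.27  0.65  1.68 -0.    0.81 -0.27]
[0, 1, 0] 0.458 [-0.32  0.54  1.94 -0.    0.66 -0.32]
[0, -1, 0] 0.55 [-0.27  0.65  1.68 -0.    0.81  2.88]
[0, -1, 0] 0.458 [-0.32  0.54  1.94 -0.    0.66  2.82]
0 [True, True, True, True, True, True, True, True, True, True, True]
10 [True, True, True, True, True, True, True, True, True, True, True]
20 [True, True, True, True, True, True, True, True, True, True, True]
30 [True, True, True, False, True, True, True, True, True, True, True]
40 [True, True, False, True, True, True, True, True, True, True, True]
50 [True, False, True, True, True, True, True, True, True, True, True]
60 [False, True, True, True, True, True, True, True, True, True, True]
70 [True, True, True, True, True, True, True, True, True, True, True]
80 [True, True, True, True, True, True, True, True, True, True, False]
90 [True, True, True, True, True, True, True, True, True, False, False]
30 0 [-0.51  0.65  2.43  2.62  0.99 -1.54]
30 60 [-0.23  0.58  1.09  0.    1.48  1.34]
40 0 [-0.46  0.52  2.34  2.52  0.63 -1.35]
40 60 [-0.21  0.69  0.9  -0.04  1.73  1.36]
50 0 [-0.41  0.44  2.22  2.15  0.32 -0.93]
50 60 [-0.2   0.82  0.69 -0.07  1.98  1.36]
```

Run:
```python
from h import *
np.set_printoptions(precision=2,suppress=True)
for a0 in (65,70,75,80):
  print(a0)
  for t in range(0,64,10):print(t,r.solve_ik(*gp(t,.7475,-.071,a0=a0)))
```

```text
65
0 [-0.35  0.42  2.02  0.49  0.32  0.78]
10 [-0.31  0.4   1.84  0.13  0.66  1.16]
20 [-0.28  0.44  1.62  0.03  0.99  1.28]
30 [-0.25  0.52  1.38 -0.02  1.32  1.33]
40 [-0.22  0.65  1.11 -0.06  1.64  1.35]
50 [-0.2   0.81  0.79 -0.09  1.98  1.36]
60 [-0.18  1.04  0.31 -0.15  2.38  1.31]
70
0 [-0.33  0.44  1.95  0.27  0.43  1.01]
10 [-0.3   0.43  1.76  0.07  0.78  1.23]
20 [-0.26  0.48  1.55 -0.    1.11  1.31]
30 [-0.24  0.57  1.31 -0.04  1.43  1.34]
40 [-0.21  0.7   1.03 -0.07  1.75  1.36]
50 [-0.19  0.87  0.69 -0.11  2.09  1.35]
60 [-0.18  1.15  0.11 -0.2   2.56  1.27]
75
0 [-0.32  0.46  1.88  0.15  0.56  1.14]
10 [-0.28  0.47  1.69  0.03  0.9   1.27]
20 [-0.25  0.53  1.47 -0.02  1.23  1.33]
30 [-0.23  0.62  1.23 -0.06  1.54  1.35]
40 [-0.2   0.76  0.95 -0.09  1.86  1.36]
50 [-0.19  0.93  0.59 -0.13  2.21  1.34]
60 None
80
0 [-0.3   0.48  1.81  0.08  0.68  1.21]
10 [-0.27  0.51  1.62 -0.    1.02  1.3 ]
20 [-0.24  0.57  1.4  -0.04  1.34  1.34]
30 [-0.22  0.68  1.15 -0.07  1.65  1.36]
40 [-0.2   0.81  0.87 -0.11  1.97  1.36]
50 [-0.18  1.    0.49 -0.16  2.33  1.32]
60 None
```

Run:
```python
from h import *
np.set_printoptions(precision=4,suppress=True)
q=Rz([0,0,-1],[0,1,0])
x,y=.5503,-.071
command_gripper(.036,60)
r.reach([x,y,.22],q)
r.move_straight([x,y,.13],speed=.2)
s=r.read_state(); p,d=optics.get_image("wrist"); cv2.imwrite("pics/w1.png",p[:,:,::-1]); np.savez("w1.npz",p=s["eef_pos"],q=s["eef_rot"],d=d)
print(s["time_s"],s["eef_pos"],s["grip_width"],s["contact_force"])
```

```text
3.6667 [ 0.5509 -0.0708  0.1307] 0.03622541490805961 [0.1424 0.1235 0.2117]
```

View pics/w1.png

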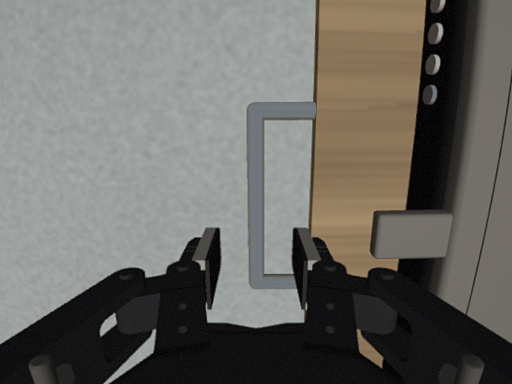

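The wrist view shows the bar at columns 248–264, rows 103–288, centred between the pads. The tab is at (412,234).

Run:
```python
from h import *
np.set_printoptions(precision=4,suppress=True)
w=np.load("w1.npz"); c=cam("wrist",(w["p"],w["q"]))
print("bar",onz(c,[[248,200],[264,200],[256,103],[256,288]],.0365))
print("tab tip/edges",onz(c,[[374,234],[395,211],[395,258],[450,234]],.101))
print("tray edge",onz(c,[[317,20],[313,180]],.043))
x=onz(c,[[256,195]],.0365)[0,0]; y=-.071
r.move_straight([x,y,.0425],speed=.15,max_force=12)
command_gripper(0.0,60)
s=r.read_state(); print(s["time_s"],s["eef_pos"],s["grip_width"],s["contact_force"])
```

```text
bar [[ 0.5462 -0.0687  0.0365]
 [ 0.5578 -0.0687  0.0365]
 [ 0.552  -0.001   0.0365]
 [ 0.552  -0.1415  0.0365]]
tab tip/edges [[ 0.6141 -0.0681  0.101 ]
 [ 0.6238 -0.0554  0.101 ]
 [ 0.6274 -0.0823  0.101 ]
 [ 0.6564 -0.0687  0.101 ]]
tray edge [[ 0.5898  0.0495  0.043 ]
 [ 0.5914 -0.0524  0.043 ]]
4.8 [ 0.5523 -0.0711  0.0438] 0.009868255211176005 [-3.3698 -0.0469  6.7094]
```

Run:
```python
from h import *
np.set_printoptions(precision=4,suppress=True)
s=r.read_state();p=s["eef_pos"]
hit=r.move_straight([p[0]-.085,p[1],p[2]],speed=.08,max_force=30)
s=r.read_state(); print(hit,s["time_s"],s["eef_pos"],s["grip_width"],s["contact_force"])
if not hit:
    hit=r.move_straight([p[0]-.135,p[1],p[2]],speed=.03,max_force=22)
    s=r.read_state(); print(hit,s["time_s"],s["eef_pos"],s["grip_width"],s["contact_force"])
pi,d=optics.get_image("top"); cv2.imwrite("pics/top1.png",pi[:,:,::-1])
```

```text
False 6.0083 [ 0.4673 -0.0717  0.0438] 0.010076244655454404 [ 0.1724 -5.9142 -3.3195]
True 6.6917 [ 0.4585 -0.0718  0.0438] 0.009702780948568345 [1.6191 1.1431 1.1232]
```

View pics/top1.png

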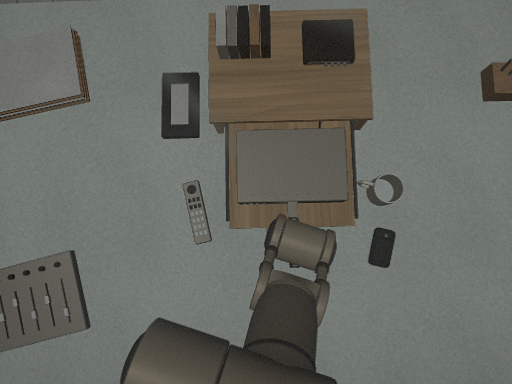

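The tray stopped at x≈0.4585, which matches the predicted 0.458, and the back of the lid is now clear of the riser. I'll tug once to confirm the stop, release, and look at the tab.

Run:
```python
from h import *
np.set_printoptions(precision=4,suppress=True)
p=r.read_state()["eef_pos"]
hit=r.move_straight([p[0]-.01,p[1],p[2]],speed=.03,max_force=25)
s=r.read_state(); print(hit,s["time_s"],s["eef_pos"],s["contact_force"])
command_gripper(.036)
p=s["eef_pos"]
r.move_straight([p[0],p[1],.2],speed=.2)
a0=67
q=qlid(a0)
command_gripper(.06)
try:
    r.reach([.43,-.0715,.23],q)
except r.PlanningError as e: print("E",e)
s=r.read_state(); im,d=optics.get_image("wrist"); cv2.imwrite("pics/w2.png",im[:,:,::-1]); np.savez("w2.npz",p=s["eef_pos"],q=s["eef_rot"],d=d)
im,d=optics.get_image("top"); cv2.imwrite("pics/top2.png",im[:,:,::-1]); np.savez("t2.npz",d=d)
print(s["time_s"],s["eef_pos"],s["contact_force"],s["joint_positions"])
```

```text
True 6.975 [ 0.4585 -0.0718  0.0438] [2.2792 1.1141 0.7462]
9.7833 [ 0.4302 -0.0716  0.2301] [-0.8852  0.9537  0.638 ] [-0.4587  0.0263  2.0786  0.2745  0.6918  0.929 ]
```

View pics/w2.png

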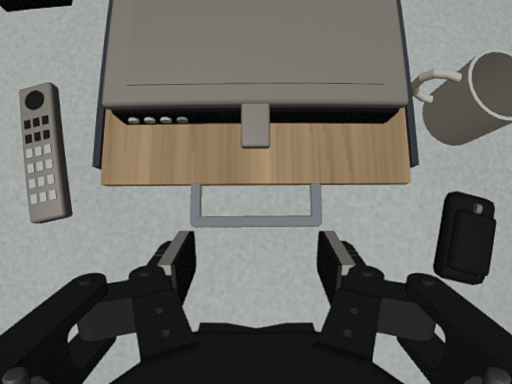

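View pics/top2.png

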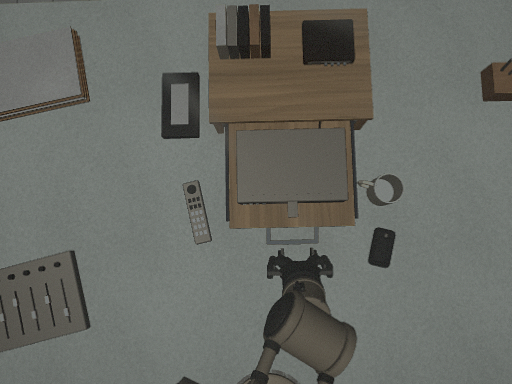

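The wrist view shows the tab at columns 242–270, with its tip near row 140–147 and the lid's front edge at row 104. The handle bar is at row 221. The top view shows the lid fully clear of the riser.

Run:
```python
from h import *
np.set_printoptions(precision=4,suppress=True)
w=np.load("w2.npz"); c=cam("wrist",(w["p"],w["q"]))
print("bar",onz(c,[[256,221]],.0375))
print("tab top L,R,tip",onz(c,[[242,125],[270,125],[256,139]],.101))
print("lid front",onz(c,[[105,105],[405,106]],.103), "sides",)
im=cv2.imread("pics/w2.png"); cv2.imwrite("pics/w2c.png",cv2.resize(im[80:240,180:330],None,fx=4,fy=4,interpolation=cv2.INTER_CUBIC))
im=cv2.imread("pics/top2.png"); cv2.imwrite("pics/t2c.png",cv2.resize(im[110:255,220:365],None,fx=4,fy=4,interpolation=cv2.INTER_CUBIC))
c=cam("top"); print("top: lid corners",onz(c,[[236,128],[347,127],[237,202],[348,200]],.103))
print("bar",onz(c,[[292,241.5]],.0375))
```

```text
bar [[ 0.4597 -0.0721  0.0375]]
tab top L,R,tip [[ 0.543  -0.0594  0.101 ]
 [ 0.543  -0.0846  0.101 ]
 [ 0.5299 -0.072   0.101 ]]
lid front [[ 0.5627  0.0674  0.103 ]
 [ 0.5621 -0.2094  0.103 ]] sides
top: lid corners [[ 0.7585  0.0735  0.103 ]
 [ 0.7558 -0.2191  0.103 ]
 [ 0.5623  0.0721  0.103 ]
 [ 0.563  -0.2142  0.103 ]]
bar [[ 0.4585 -0.071   0.0375]]
```

View pics/w2c.png

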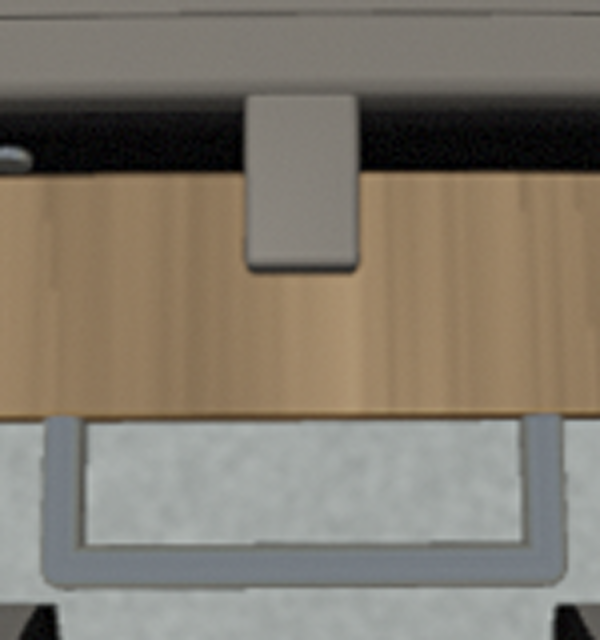

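View pics/t2c.png

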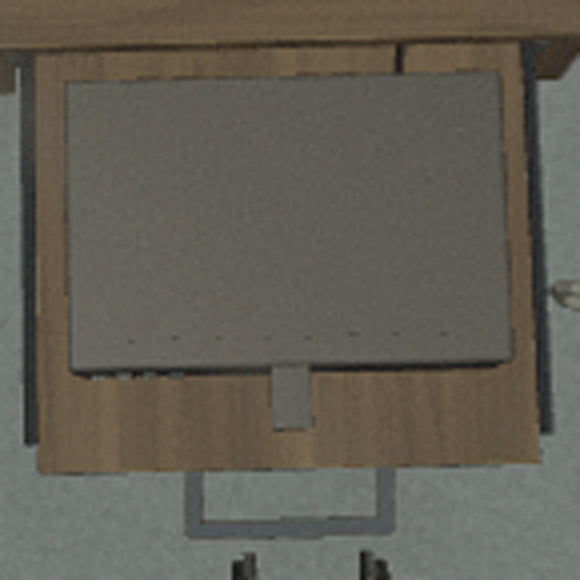

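```bash
cat >> h.py <<'E'
HX,HY,HZ,A0=.7445,-.072,.0895,67
E
python3 - <<'E'
from h import *
np.set_printoptions(precision=4,suppress=True)
p0,q0=gp(0,HX,HY,HZ,A0)
z=Rot.from_quat(q0).as_matrix()[:,2]
for t in range(0,61,5): assert r.solve_ik(*gp(t,HX,HY,HZ,A0)) is not None,t
r.move_straight(p0-.1*z,q0,speed=.2)
hit=r.move_straight(p0,q0,speed=.1,max_force=8)
s=r.read_state(); print(hit,s["time_s"],s["eef_pos"]-p0,s["contact_force"])
im,d=optics.get_image("wrist"); cv2.imwrite("pics/w3.png",im[:,:,::-1])
im,d=optics.get_image("scene"); cv2.imwrite("pics/s3.png",im[:,:,::-1])
E
```

```text
False 11.5583 [ 0.0001 -0.0001  0.0006] [ 0.4219 -0.9811  0.078 ]
```

View pics/w3.png

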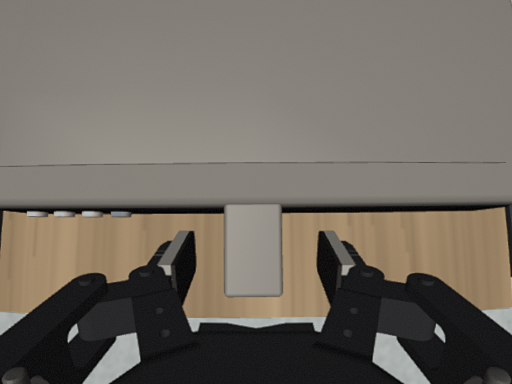

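View pics/s3.png

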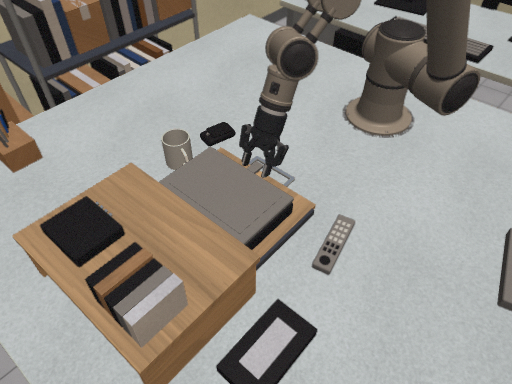

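The tab, at columns 225–282, is centred about 3 px left of the jaw centre. I'll shift about 1 mm, grip, and lift in small steps.

```bash
sed -i 's/HX,HY,HZ,A0=.7445,-.072/HX,HY,HZ,A0=.7445,-.0708/' h.py
python3 - <<'E'
from h import *
np.set_printoptions(precision=4,suppress=True)
s=r.read_state(); c=cam("wrist",(s["eef_pos"],s["eef_rot"]))
print("tab",onz(c,[[225,250],[282,250],[253,293],[253,205]],.101))
p0,q0=gp(0,HX,HY,HZ,A0)
r.move_straight(p0,q0,speed=.05)
command_gripper(0,45)
s=r.read_state(); print(s["time_s"],s["eef_pos"]-p0,s["contact_force"],s["torque"],s["grip_width"])
for t in (2,5):
    h=r.move_straight(*gp(t,HX,HY,HZ,A0),speed=.04,max_force=25)
    s=r.read_state(); print(h,t,s["time_s"],s["contact_force"],s["torque"],s["grip_width"])
    if h: break
E
```

```text
tab [[ 0.5441 -0.0589  0.101 ]
 [ 0.544  -0.0839  0.101 ]
 [ 0.5257 -0.0712  0.101 ]
 [ 0.5639 -0.0712  0.101 ]]
12.3083 [-0.      0.0001  0.0002] [-0.577   1.1685  3.0455] [0.1938 0.2422 0.1692] 0.02487863496193792
False 2 12.6417 [ 2.6811  0.857  -1.4619] [ 0.246  -0.0742  0.2372] 0.025152369813317015
False 5 13.0667 [ 1.7271  1.8135 -1.3304] [ 0.3275 -0.063   0.2891] 0.024949174150416118
```

Run:
```python
from h import *
np.set_printoptions(precision=3,suppress=True)
for t in range(9,31,3):
    h=r.move_straight(*gp(t,HX,HY,HZ,A0),speed=.05,max_force=25)
    s=r.read_state(); print(h,t,s["time_s"],s["contact_force"],s["torque"],s["grip_width"])
    if h: break
im,d=optics.get_image("top"); cv2.imwrite("pics/top4.png",im[:,:,::-1])
im,d=optics.get_image("scene"); cv2.imwrite("pics/s4.png",im[:,:,::-1])
```

```text
False 9 13.5083 [ 2.089  1.606 -2.312] [ 0.307 -0.195  0.227] 0.0252499926909084
False 12 13.875 [ 2.209  2.772 -2.01 ] [ 0.368 -0.286  0.292] 0.025300785500599818
False 15 14.2417 [ 2.753  2.553 -2.977] [ 0.408 -0.357  0.222] 0.025199084520762256
False 18 14.6083 [ 2.201  3.032 -2.553] [ 0.514 -0.403  0.211] 0.025069155908637047
False 21 14.975 [ 1.17   3.862 -1.224] [ 0.593 -0.391  0.177] 0.025549179419111265
False 24 15.3417 [ 1.09   4.456 -2.823] [ 0.669 -0.363  0.171] 0.025304699403378476
False 27 15.7083 [ 1.398  5.091 -1.424] [ 0.663 -0.362  0.101] 0.02510167659118827
False 30 16.075 [ 0.797  5.438 -1.475] [ 0.696 -0.308  0.055] 0.0251415441886369
```

View pics/s4.png

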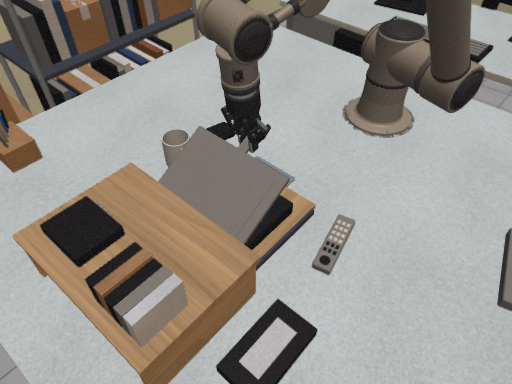

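View pics/top4.png

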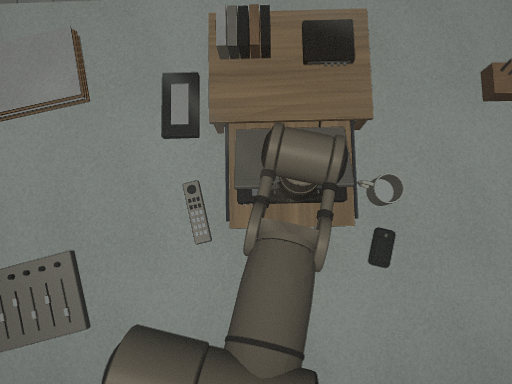

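The lid is at about 30° with small forces, and the tray front is still at row 227. I'll continue to 60° with a slight y correction.

Run:
```python
from h import *
np.set_printoptions(precision=3,suppress=True)
for t in range(33,61,3):
    p,q=gp(t,HX,HY+.0007*(t-30)/30,HZ,A0)
    h=r.move_straight(p,q,speed=.05,max_force=25)
    s=r.read_state(); print(h,t,s["time_s"],s["contact_force"],s["torque"],s["grip_width"],s["joint_positions"][[2,4]])
    if h: break
im,d=optics.get_image("top"); cv2.imwrite("pics/top5.png",im[:,:,::-1]); np.save("t5.npy",d)
im,d=optics.get_image("scene"); cv2.imwrite("pics/s5.png",im[:,:,::-1]); np.save("s5.npy",d)
s=r.read_state(); im,d=optics.get_image("wrist"); cv2.imwrite("pics/w5.png",im[:,:,::-1]); np.savez("w5.npz",p=s["eef_pos"],q=s["eef_rot"],d=d)
print(s["eef_pos"]-p)
```

```text
False 33 16.5417 [ 0.802  5.748 -2.095] [ 0.651 -0.306  0.023] 0.02520857745805859 [1.283 1.457]
False 36 16.9083 [ 0.265  5.115 -1.621] [ 0.642 -0.287 -0.018] 0.02538243288253391 [1.203 1.553]
False 39 17.275 [ 0.388  4.782 -1.822] [ 0.664 -0.317 -0.045] 0.025278594467437222 [1.118 1.65 ]
False 42 17.6417 [-0.414  5.504 -0.915] [ 0.579 -0.252 -0.107] 0.025177208347947646 [1.029 1.748]
False 45 18.0083 [ 0.053  4.823 -0.207] [ 0.578 -0.287 -0.161] 0.02525333668441793 [0.935 1.847]
False 48 18.375 [-1.577  5.412 -0.173] [ 0.635 -0.283 -0.228] 0.025243745953216042 [0.835 1.948]
False 51 18.7417 [-0.654  4.4   -0.977] [ 0.58  -0.25  -0.221] 0.02482760899291413 [0.725 2.053]
False 54 19.1083 [-0.658  5.687  0.017] [ 0.589 -0.284 -0.271] 0.024924793420662363 [0.603 2.164]
False 57 19.475 [-0.328  5.573 -0.718] [ 0.588 -0.25  -0.367] 0.025456112397738026 [0.461 2.286]
False 60 19.8417 [ 0.236  6.003 -0.113] [ 0.642 -0.286 -0.398] 0.024966954889375684 [0.276 2.429]
[ 0.  0. -0.]
```

View pics/s5.png

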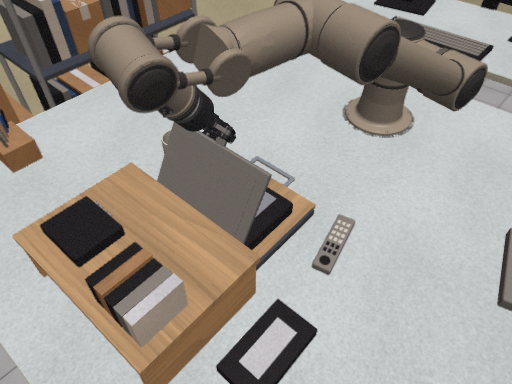

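View pics/top5.png

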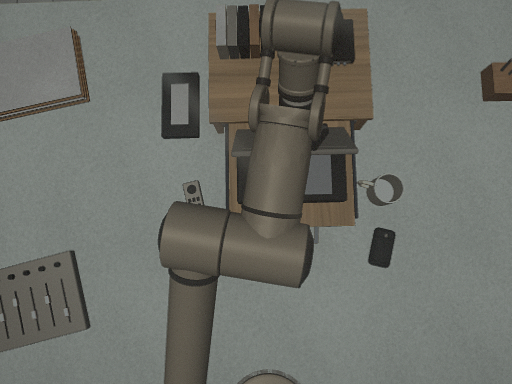

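View pics/w5.png

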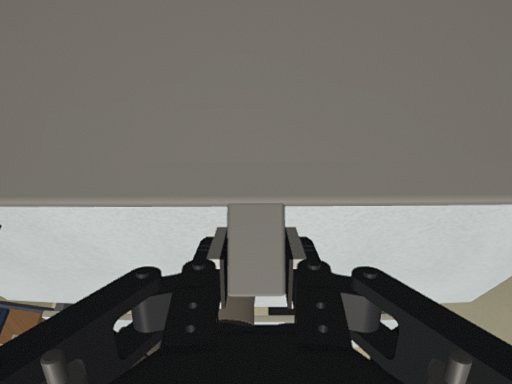

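The lid is up, with forces of 6 N or less. In the top view the tray front may have moved slightly (row 224 against 227), so I'll measure the tray and the lid angle.

Run:
```python
from h import *
np.set_printoptions(precision=4,suppress=True)
g=lambda f:cv2.cvtColor(cv2.imread(f),cv2.COLOR_BGR2GRAY).astype(np.float32)
a,b,e=g("pics/top2.png"),g("pics/top5.png"),g("pics/top4.png")
for n,i in (("2",a),("4",e),("5",b)):
    for sl in (slice(233,243),slice(330,350)):
        pr=i[205:240,sl].mean(1); gr=np.abs(np.diff(pr)); k=gr[8:].argmax()+8; w=gr[k-2:k+3]; print(n,sl.start,"front row",205+.5+(w*np.arange(k-2,k+3)).sum()/w.sum())
s3,s5=g("pics/s3.png"),g("pics/s5.png")
for (u0,v0,u1,v1) in ((268,158,300,190),(285,190,320,225)):
    T=s3[v0:v1,u0:u1]; m=cv2.matchTemplate(s5[v0-8:v1+8,u0-8:u1+8],T,cv2.TM_CCOEFF_NORMED); _,v,_,l=cv2.minMaxLoc(m); print("scene shift",l[0]-8,l[1]-8,v)
def plane(Q):
    m=Q.mean(0); n=np.linalg.svd(Q-m,full_matrices=False)[2][2]; n*=np.sign(-n[0]) if 0 else 1
    return n,m,np.std((Q-m)@n)
w=np.load("w5.npz"); c=cam("wrist",(w["p"],w["q"])); P=cloud(c,w["d"])
Q=P[20:150,60:450].reshape(-1,3); n,m,sd=plane(Q); print("wrist lid",n,np.degrees(np.arccos(abs(n[2]))),m,sd)
d=np.load("s5.npy"); P=cloud(cam("scene"),d)
print("scene",)
msk=np.zeros(d.shape,np.uint8); cv2.fillPoly(msk,[np.array([[182,138],[258,180],[240,225],[170,182]])],1)
Q=P[msk>0]; Q=Q[np.isfinite(Q).all(1)]; n,m,sd=plane(Q); print(n,np.degrees(np.arccos(abs(n[2]))),m,sd)
c=cam("top"); print(onz(c,[[292,227],[292,224]],.043))
```

```text
2 233 front row 228.25090883441007
2 330 front row 226.1966444181916
4 233 front row 228.27528087319143
4 330 front row 226.15800255579478
5 233 front row 212.647541302694
5 330 front row 225.88794227497183
scene shift 0 0 0.3642875552177429
scene shift 0 0 0.9619663953781128
wrist lid [-0.9177 -0.0057 -0.3972] 66.59698741031025 [ 0.6962 -0.0695  0.2055] 0.008223823912903678
scene
[ 0.9498 -0.0475 -0.3092] 71.98894081992663 [ 0.7103 -0.0491  0.1863] 0.027884310577602735
[[ 0.4974 -0.0716  0.043 ]
 [ 0.5055 -0.0717  0.043 ]]
```

Run:
```python
from h import *
np.set_printoptions(precision=4,suppress=True)
def fit(Q):
    Q=Q[np.isfinite(Q).all(1)]
    k=np.ones(len(Q),bool)
    rng=np.random.default_rng(0);best=0
    for _ in range(300):
        a=Q[rng.choice(len(Q),3,False)];n=np.cross(a[1]-a[0],a[2]-a[0]);n/=np.linalg.norm(n)+1e-12
        i=abs((Q-a[0])@n)<.004
        if i.sum()>best:best=i.sum();k=i
    q=Q[k];m=q.mean(0);n=np.linalg.svd(q-m,full_matrices=False)[2][2];n*=np.sign(n[2])
    return n,np.degrees(np.arctan2(-n[0]*-1,n[2])),m,k.mean(),np.std((q-m)@n)
w=np.load("w5.npz"); c=cam("wrist",(w["p"],w["q"])); P=cloud(c,w["d"]); d=w["d"]
ok=d>0.02
R=np.zeros_like(ok);R[20:190,60:450]=1; print("wrist",ok[R].mean(),fit(P[R&ok]))
for v in (20,60,100,140,180): print(d[v,[100,256,400]],P[v,256])
d=np.load("s5.npy"); P=cloud(cam("scene"),d)
msk=np.zeros(d.shape,np.uint8); cv2.fillPoly(msk,[np.array([[185,142],[250,180],[236,215],[175,178]])],1)
print("scene",fit(P[(msk>0)&(d>.1)]))
for n in ("w3","w5"):
    i=cv2.cvtColor(cv2.imread(f"pics/{n}.png"),cv2.COLOR_BGR2GRAY).astype(float)
    print(n,[ (np.abs(np.diff(i[190:225,u:u+10].mean(1))).argsort()[-3:]+190) for u in (160,300,340)], i[190:225,340:350].mean(1).round())
```

```text
wrist 0.996078431372549 (array([0.8586, 0.0059, 0.5126]), np.float64(59.1627857885528), array([ 0.6909, -0.0695,  0.2132]), np.float64(1.0), np.float64(0.0006882505003555944))
[0.1451 0.1438 0.1441] [ 0.7128 -0.0704  0.1772]
[0.1427 0.1422 0.141 ] [ 0.7013 -0.0704  0.1946]
[0.1394 0.1385 0.1388] [ 0.6917 -0.0704  0.2129]
[0.1373 0.1368 0.1355] [ 0.6815 -0.0704  0.2287]
[0.1356 0.1344 0.1354] [ 0.6723 -0.0703  0.2444]
scene (array([0.8647, 0.0054, 0.5023]), np.float64(59.84602925411773), array([ 0.7066, -0.0564,  0.1869]), np.float64(0.9992784992784993), np.float64(0.001216079929921087))
w3 [array([207, 212, 213]), array([206, 211, 212]), array([205, 211, 212])] [129. 130. 130. 129. 130. 130. 127. 124. 120. 117. 114. 111. 105.  91.
  76.  61.  36.  17.  10.   7.   7.   5.  61. 146. 146. 142. 142. 142.
 142. 142. 142. 142. 142. 142. 142.]
w5 [array([204, 205, 206]), array([203, 206, 205]), array([202, 203, 205])] [116. 116. 116. 116. 116. 117. 121. 124. 129. 132. 136. 140. 137. 130.
 122. 122. 198. 200. 201. 201. 199. 199. 202. 202. 200. 198. 199. 202.
 202. 201. 200. 201. 199. 200. 200.]
```

The robust plane fits give lid angles of 59.2° (wrist) and 59.8° (scene), and the tray is unchanged within 0.3 px. I'll nudge the lid up 0.4°, then tug gently outward to confirm the tray is on its stop.

Run:
```python
from h import *
np.set_printoptions(precision=4,suppress=True)
p,q=gp(60.4,HX,HY+.0007,HZ,A0)
print(r.move_straight(p,q,speed=.02)); print(r.read_state()["contact_force"])
h=r.move_straight(p-[.003,0,0],q,speed=.01,max_force=8)
r.hold(.3)
s=r.read_state(); print(h,s["time_s"],s["eef_pos"]-p,s["contact_force"],s["grip_width"])
im,d=optics.get_image("top"); cv2.imwrite("pics/top6.png",im[:,:,::-1])
i=cv2.cvtColor(im,cv2.COLOR_RGB2GRAY).astype(float)
pr=i[205:240,330:350].mean(1); gr=np.abs(np.diff(pr)); k=gr[8:].argmax()+8; w=gr[k-2:k+3]; print("front row",205+.5+(w*np.arange(k-2,k+3)).sum()/w.sum())
im,d=optics.get_image("scene"); cv2.imwrite("pics/s6.png",im[:,:,::-1])
P=cloud(cam("scene"),d)
msk=np.zeros(d.shape,np.uint8); cv2.fillPoly(msk,[np.array([[185,142],[250,180],[236,215],[175,178]])],1)
Q=P[(msk>0)&(d>.1)]
for _ in range(4):
    m=np.median(Q,0) if _==0 else Q.mean(0); n=np.linalg.svd(Q-Q.mean(0),full_matrices=False)[2][2]; e=(Q-Q.mean(0))@n; Q=Q[abs(e)<max(.004,2*e.std())]
print(np.degrees(np.arccos(abs(n[2]))),e.std())
```

```text
False
[ 0.1727  5.1701 -0.7158]
False 20.9917 [-0.0023  0.0001 -0.0014] [ 3.3162  6.5892 -5.8745] 0.0254493030787387
front row 226.24253731343282
59.63839840998939 0.0012124654648322953
```

View pics/s6.png

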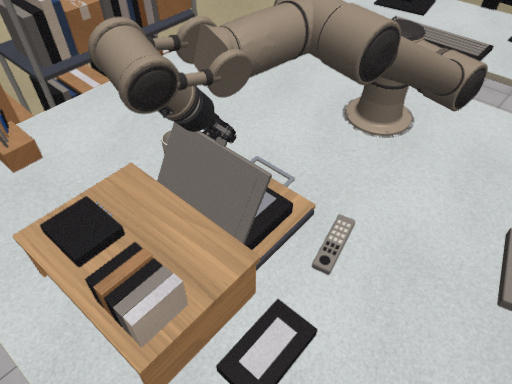

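Run:
```python
from h import *
np.set_printoptions(precision=4,suppress=True)
p,q=gp(60.7,HX,HY+.0007,HZ,A0)
h=r.move_straight(p-[.0045,0,0],q,speed=.01,max_force=12)
r.hold(.4)
s=r.read_state(); print(h,s["time_s"],s["eef_pos"]-p,s["contact_force"],s["grip_width"])
rs=[]
for _ in range(3):
    im,d=optics.get_image("top"); i=cv2.cvtColor(im,cv2.COLOR_RGB2GRAY).astype(float)
    pr=i[205:240,330:350].mean(1); gr=np.abs(np.diff(pr)); k=gr[8:].argmax()+8; w=gr[k-2:k+3]; rs.append(205+.5+(w*np.arange(k-2,k+3)).sum()/w.sum())
print(rs); cv2.imwrite("pics/top7.png",im[:,:,::-1])
for _ in range(2):
    im,d=optics.get_image("scene"); P=cloud(cam("scene"),d)
    msk=np.zeros(d.shape,np.uint8); cv2.fillPoly(msk,[np.array([[185,142],[250,180],[236,215],[175,178]])],1)
    Q=P[(msk>0)&(d>.1)]
    for _ in range(4):
        n=np.linalg.svd(Q-Q.mean(0),full_matrices=False)[2][2]; e=(Q-Q.mean(0))@n; Q=Q[abs(e)<max(.004,2*e.std())]
    print(np.degrees(np.arccos(abs(n[2]))))
```

```text
False 21.7417 [-0.0035  0.0001 -0.002 ] [ 4.6771  6.5104 -7.1632] 0.02499948876247798
[np.float64(226.3181818181818), np.float64(226.36570743405275), np.float64(226.27153558052436)]
59.489071192868
59.54675422063985
```

The tray stays at its stop (row 226.3, against 226.2 right after the pull) while the outward load rises. The lid is at about 59.5° and firmly gripped, so I'm handing in.

Run:
```python
from h import *
r.finish_job(); s=r.read_state(); print(s["time_s"],s["contact_force"],s["grip_width"])
```

```text
the job is handed in; nothing more can be done
the job is handed in; nothing more can be done
```

I pulled the tray out by its bar to the stop, then raised the scanner's lid by its tab to about 60°. I handed the job in at about 22 s with the gripper still holding the lid.

- **Tray:** It stopped at bar x = 0.4585, against 0.458 predicted from the riser's edge, and a second tug did not move it. At 60° the tray's front edge looked about 0.3 px (under 1 mm) further in, which is near the limit of what I can measure. I pulled gently outward through the lid, and the edge then read row 226.3, against 226.2 right after the pull. The last 1.5 mm of pull raised the force only about 2 N, so the edge row is the better evidence that the tray is on its stop.
- **Lid angle:** The last two plane fits from the scene camera gave 59.5°. At 60° commanded, the wrist camera gave 59.2° and the scene camera 59.8°, so they differ by about 0.6°.
- **Forces:** Readings on the tool stayed at about 11 N or less after each lift step. The grip width held at 25 mm, so the tab did not slip. There was a steady sideways load of about 6 N.
- **Mug, mouse and remote:** They appear unmoved in the pictures, but I judged this by eye only. The remote was partly hidden by the arm in the later top views, but clear in the scene view.

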